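# Take the dust filter out of the fettling extractor for washing

### The job

Take the dirty filter out of the bench dust extractor for washing: turn both swing tabs well aside, draw the filter panel up the slope out of the lip at its foot, and lift it out. Keep its dusty face (the side with the handle) upwards and lay it gently, flat on the floor of the white wash tub. Leave the tabs turned aside for the new filter, and do not knock any of the pottery, cups, jar, plate or brush about.

Things in the scene. Friction and masses are not known exactly. Their poses are not given: they have to be found in the camera images.
- extractor: grey bench dust extractor, fixed, on the robot's left or right; 250 mm deep (x), 260 mm wide (y), 202 mm high; origin: centre of its underside, z up. Above its low front (-x side, 40 mm) the intake face slopes up towards +x at 38 degrees from level; behind its head is a flat top, 70 mm deep. On the slope: a frame with the filter panel, two swing tabs at the head
- frame_seat (a point): point at (-35, 0, 106) mm on the extractor where the seated panel's origin lies; axes as the extractor's (level). From here, with u up the slope and n out of it: the panel's back lies on n = 0; the frame's rims stand to n = 20 mm, flush with the panel's face, 3.5 mm of play each side
- lip (a point): middle of the fixed metal lip at the foot of the slope, which overlaps the panel's foot edge by 6 mm (foot at u = -75 mm, lip to u = -69, 24.5 to 27.5 mm out, 4.5 mm above the panel's face): the panel must slide 6 mm up the slope before its foot is free. This point is its upper edge, n = 27.5; axes as the extractor's
- head_gap (a point): middle of the empty gap in the frame above the panel's head edge (u = 75 to 89 mm), so the panel can slide up the slope by at most 14 mm; this point: u = 82, n = 20; axes as the extractor's
- light_bar (a point): middle of the LED light bar that hangs over the head of the slope, at (40, 0, 310) mm on the extractor: 250 mm long (y), 24 mm deep, 18 mm high, carried by a thin bent stay at each end (y = +-120 mm) from the flat top. An upright gripper over the tabs would strike it; one held square to the slope passes in front of it
- panel: filter panel, loose, 0.3 to 0.65 kg: aluminium frame with pale pleats, 150 mm (x) by 190 mm (y) by 20 mm thick (z); origin: centre of its underside; z out of the dusty face. Seated: x up the slope, y as the extractor's y, z out of the slope
- panel_handle (a point): middle of the grip bar of the panel's steel handle, 47 mm above the panel's underside on its z axis (27 mm above the face); axes as the panel's. The bar is a flat strip 84 mm long (y), 8 mm thick (x) and 22 mm deep (z), 16 mm clear of the face, on a leg at each end
- tab_left (a joint): angle (rad) of the left tab, on the extractor's +y side. 0: straight down the slope, over the panel's head edge by 20 mm; positive: counter-clockwise seen from in front of the slope (free end towards the extractor's -y). Turns either way to a stop at 1.7, stays where left (about 1.5 N at the rib turns it); clear of the panel's way out beyond 1.3
- tab_right (a joint): angle (rad) of the right tab, on the extractor's -y side. 0: straight down the slope, over the panel's head edge by 20 mm; positive: counter-clockwise seen from in front of the slope (free end towards the extractor's -y). Turns either way to a stop at 1.7, stays where left (about 1.5 N at the rib turns it); clear of the panel's way out beyond 1.3
- tab_left_pivot (a point): pivot of the left tab, on its underside, 2 mm above frame and panel face (u = 112, n = 22 mm, 62 mm to +y); axes: z out of the slope, -x along the tab to its free end. Black tab: 57 mm from pivot to free end, 20 mm wide, 6 mm thick; on it a thumb rib 8 mm thick, 12 to 55 mm from the pivot, 6 to 28 mm above the underside
- tab_left_rib (a point): middle of the left tab's thumb rib, 35 mm from the pivot along the tab, 17 mm above the tab's underside; axes as the pivot's
- tab_right_pivot (a point): pivot of the right tab, the same kind of tab, 62 mm to the extractor's -y side; axes likewise
- tab_right_rib (a point): middle of the right tab's thumb rib, as on the left
- tub: white rectangular wash tub, fixed and empty, outside 200 mm (x) by 240 mm (y) by 60 mm high, walls and floor 5 mm, so 190 x 230 mm inside; origin: centre of its underside, z up. It stands on the other side from the extractor
- pinch_cup: bystander: small clay pinch cup, 60 mm across, 42 mm high, standing on the flat top of the extractor; origin: centre of its foot
- mug: bystander: dry clay mug, 76 mm across and 80 mm high with a side handle, on the bench in front; origin: centre of its foot
- beaker: bystander: footed clay beaker, 88 mm across, 135 mm high, on the bench behind; origin: centre of its foot
- vase: bystander: tall bisque vase, 92 mm across, 290 mm high with a narrow neck (60 mm at the rim), close beside the extractor on one side or the other, at times between it and the tub; origin: centre of its foot
- glaze_jar: bystander: lidded glaze jar, 72 mm across, 105 mm high, close beside the extractor on the side away from the vase; origin: centre of its foot
- water_cup: bystander: white plastic cup, 84 mm across, 120 mm high, on the robot's right; origin: centre of its foot
- dust_plate: bystander: flat plastic plate, 150 mm across, 18 mm high, on the robot's side of the tub; origin: centre of its foot
- brush: bystander: brush lying down, 150 mm long and under 30 mm high, on the robot's side of the extractor; origin near its middle
- bowl: bystander: clay bowl, 104 mm across, 55 mm high, behind the tub; origin: centre of its foot
Mind the look-alikes: they are no part of the job. What is shaped like the panel but pink is not meant.

How it is judged:
By the outcome, as a careful person would: the job done as asked, in the order asked, and still so for the second after the job is handed in, with the robot touching nothing.
It also fails if it takes over 64 s, if anything falls off the work surface, if the arm or the gripper's body presses on something with over 40 N, if the wrist force passes 120 N, or if a joint passes its speed limit or range.

### The arm

A 6-joint arm with a two-finger parallel gripper is mounted at the origin on the work surface. World frame = base frame: x ahead of the robot, y to its left, z up, the work surface at z = 0. Lengths are in m, angles in rad, forces in N, time in s.
With the tool pointing down it reaches from about 0.3 to 0.775 m from the base axis. Payload 14.6 kg.
Tool frame: the origin (TCP) lies between the finger pads; the fingertips stand 14 mm ahead of it and the grasp point (between the pads) lies 5 mm behind it; z points along the fingers, y is the line along which they close (so a half turn about z gives the same grasp; the last joint's range is limited). The gripper opens to 94 mm and grips with 3 to 60 N. Pads are 16 mm wide; open, the fingers measure 119 mm over their backs; the gripper's body (75 mm by 177 mm) begins 78 mm behind the grasp point.
Start: joints at [1.058, 0.3, 1.521, -0, 1.321, -0.067], TCP at [0.237, 0.496, 0.219] pointing down, gripper open.
Joint ranges: [-3.03, 3.03], [-0.79, 2.21], [0.23, 2.52], [-1.04, 4.18], [0, 3.07], [-2.55, 2.55]. Speed limits (rad/s): [2.22, 2.22, 2.57, 3.14, 3.14, 3.14].

### API

Orientations are given as a unit quaternion [w, x, y, z].
In Python, from bench import bot, eyes gives the robot as it stands.
- The arm moves only by the shell command python3 -m pendant 'ROWS' [FORCE]. ROWS is JSON, a list of rows, each a list of 3 entries, a list of its own where there are three numbers: the shift along the tool's x, y, z in m, then the turn, a rotation vector about the tool's x, y, z in degrees, then the finger opening in m, from 0 to 0.094. In form: [[[x, y, z], [ax, ay, az], jaw], ...]. A call has 1 to 8 rows; each row shifts and turns the commanded pose from where the row before left it, along the tool's axes as they then stand; what a row does not reach is not made up. A row lasts 1/12 s, in which the tool goes at most 41.7 mm and 7.16 degrees, less where a joint would pass 70% of its speed; a pose out of reach is approached as far as the arm can. A call is refused whole if a number of a shift passes 0.0417 or a number of a turn 7.16, either way. A call with a gripper value outside its range is refused whole. The fingers move at their own pace and stop on an object; FORCE is the grip in N (left out, the last holds). Time passes only in rows, so rows that do not move let the fingers close. It gives the time, the measured TCP pose, the force, the opening and the grip force at its end, in the units of the state.
- bot.state(): the state, without advancing time (a new reading comes with each control period).
- eyes.get_image(name): name is "side" or "top" or "wrist"; returns a dict with "pixels" (420x560x3 uint8, red, green, blue), "fov_y" (degrees; the focal length in pixels is half the picture's height over the tangent of half this angle, whatever the lens; pixels are square), "cx", "cy" (the principal point, pixels), "k1" (the pictures are not rectified: a ray, as slopes to the right and down, at radius r is drawn at 1 + k1 r^2 times it, then the intrinsics apply), "R" (3x3) and "t" (3): a world point X has camera coordinates R X + t. Camera axes: x right, y down, z forward; pixel columns grow to the right and rows downward; lengths in m; the calibration is good to about 2 mm. A picture is of the moment at which its call begins. There is no depth.
- bot.sign_off(): hands the job in; it is judged then, once.
The state is a dict: "time_s": time; "q": joint angles; "dq": joint speeds; "joint_torque": joint torques, N m; "ee_pos": TCP position; "eef_rot": TCP orientation; "contact_force": force on the tool from outside, world axes, zero at the start; "torque": the same for the moment, N m; "grip_width": opening from 0.0 (shut) to 1.0 (fully open); "grip_force": force on a finger pad.
Only numpy, scipy, OpenCV 4.12 (cv2) and the standard library are available. Lean on these libraries where they do the work, as an engineer would, in place of code of your own. Each camera call takes 0.05 s, during which the arm holds its last target. There are 200 camera calls.

## Working session

There is one attempt and no reset: what is moved stays moved. The work goes in short steps, Python scripts to look and compute and a shell command to move; the robot and the scene stay as the last step left them, time stands still between calls to the robot, and variables do not carry over. Pictures are saved under pics/ and viewed, at most 10 in all, crops included, and the job is handed in when it is done.

```bash
ls; mkdir -p pics; python3 - <<'E'
from bench import bot,eyes
import cv2,numpy as np
print(bot.state())
ims=[]
for n in ["side","top"]:
    d=eyes.get_image(n); cv2.imwrite(f"pics/{n}0.png",d["pixels"][:,:,::-1])
    print(n,d["fov_y"],d["cx"],d["cy"],d["k1"],np.round(d["R"],4).tolist(),np.round(d["t"],4).tolist())
d=eyes.get_image("wrist"); cv2.imwrite("pics/wrist0.png",d["pixels"][:,:,::-1])
E
```

```text
pics
{'time_s': 0.0, 'q': array([ 1.05843519e+00,  3.00502824e-01,  1.52158277e+00, -1.48550781e-05,
        1.32067298e+00, -6.66126056e-02]), 'dq': array([-1.46304860e-03, -1.39698088e-03, -3.90115793e-04,  8.26341003e-04,
       -9.98071347e-05,  7.98381640e-04]), 'joint_torque': array([-6.82672344e-04, -5.31815636e+01, -3.52731371e+01,  7.06981332e-02,
        2.45117967e-02, -6.34470712e-05]), 'ee_pos': array([0.23701717, 0.49604209, 0.2188682 ]), 'eef_rot': array([-1.59516081e-04,  2.21031871e-01,  9.75266411e-01, -5.60757223e-04]), 'contact_force': array([ 0.16846118,  0.72524141, -0.42937236]), 'torque': array([0.03607312, 0.0731518 , 0.01863675]), 'grip_force': 0.0, 'grip_width': 0.9985147601456753}
side 45.03262151744519 274.51957815529767 200.83705237112815 -0.1836359179525718 [[-0.9813, -0.1913, 0.0224], [-0.1384, 0.6199, -0.7724], [0.1339, -0.761, -0.6348]] [0.4528, 0.2067, 1.4746]
top 51.033135696164926 276.1248481669171 210.85691116514585 0.0008259931663224267 [[-0.0084, -1.0, -0.0046], [-0.998, 0.0086, -0.0633], [0.0633, 0.0041, -0.998]] [-0.0319, 0.4682, 1.3931]
```

View pics/side0.png

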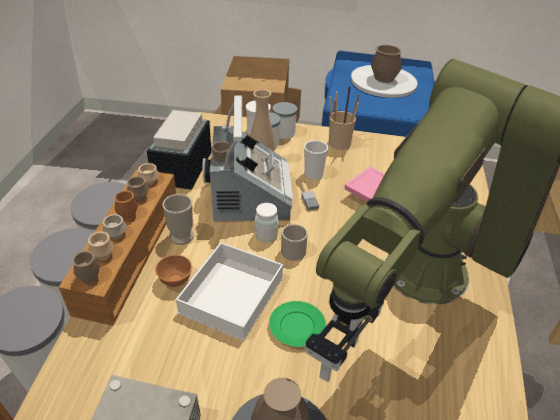

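View pics/top0.png

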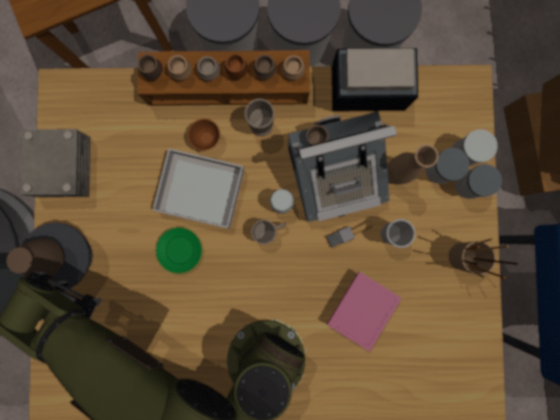

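The side picture shows the extractor at about (250,175), with tabs at (250,143) and (245,162), and the tub at (230,290). The top picture shows the extractor at (340,165) with its yaw a bit turned, the tub at (198,190), the glaze jar at (282,200) between them, and the vase at (405,165) on the far side. Next I'll enlarge both.

```bash
python3 - <<'E'
import cv2
def crop(n,x0,y0,w,h,s,out):
    a=cv2.imread(n)[y0:y0+h,x0:x0+w]
    a=cv2.resize(a,None,fx=s,fy=s,interpolation=cv2.INTER_CUBIC)
    for i in range(0,w,10): cv2.putText(a,str(x0+i),(i*s,8),0,.3,(0,255,255),1); cv2.line(a,(i*s,10),(i*s,14),(0,255,255),1)
    for i in range(0,h,10): cv2.putText(a,str(y0+i),(0,i*s+4),0,.3,(0,255,255),1)
    cv2.imwrite(out,cv2.convertScaleAbs(a,alpha=1.3,beta=15))
crop("pics/top0.png",280,105,120,120,5,"pics/top0c.png")
crop("pics/side0.png",195,120,120,115,5,"pics/side0c.png")
E
```

```text
(no output)
```

View pics/top0c.png

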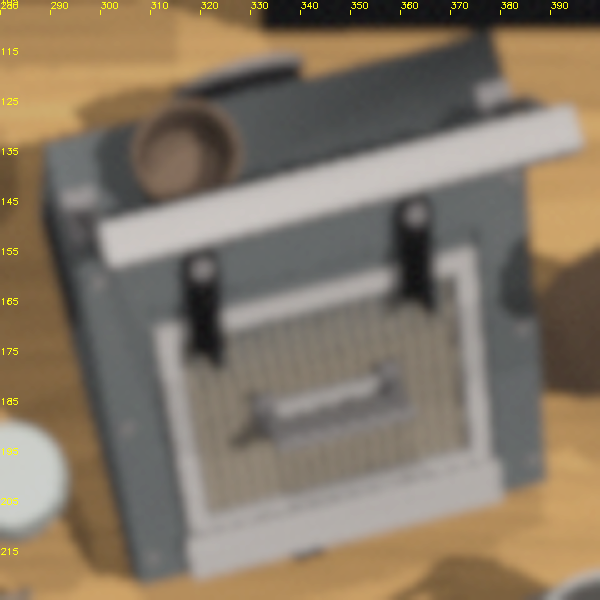

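View pics/side0c.png

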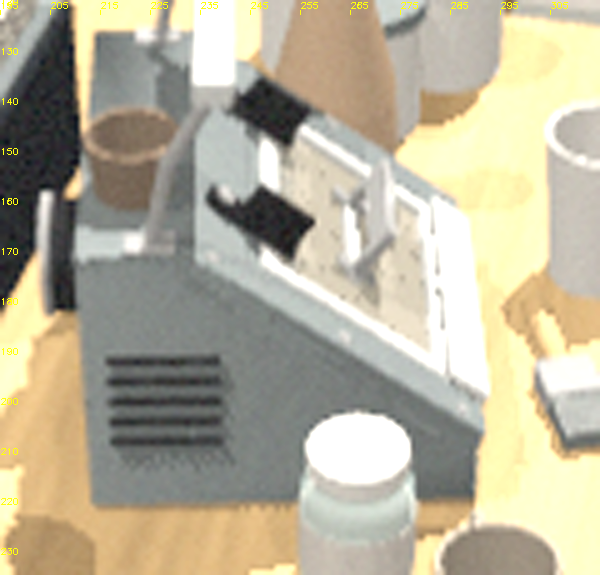

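The crops show the tab pivots in the top view at about (320.8,158.6) and (363,147.6), the handle bar top at (345.6,184.4), and the rear top corners at (289,134) and (378,112). In the side view the rear bottom corner is at (214,221) and the rear top corner at (210.6,172.4). I'll fit the poses with these points.

```bash
cat >h.py <<'E'
import numpy as np,cv2
from scipy.optimize import least_squares
from scipy.spatial.transform import Rotation as Ro
C={"side":(45.03262151744519,274.5196,200.837,-0.183636,[[-0.9813,-0.1913,0.0224],[-0.1384,0.6199,-0.7724],[0.1339,-0.761,-0.6348]],[0.4528,0.2067,1.4746]),
"top":(51.0331357,276.12485,210.8569,0.000826,[[-0.0084,-1.0,-0.0046],[-0.998,0.0086,-0.0633],[0.0633,0.0041,-0.998]],[-0.0319,0.4682,1.3931])}
def proj(c,X):
    if isinstance(c,dict): c=(c["fov_y"],c["cx"],c["cy"],c["k1"],c["R"],c["t"])
    elif isinstance(c,str): c=C[c]
    f=210/np.tan(np.radians(c[0]/2)); p=np.atleast_2d(X)@np.array(c[4]).T+np.array(c[5])
    s=p[:,:2]/p[:,2:]; s=s*(1+c[3]*(s**2).sum(1,keepdims=True)); return s*f+[c[1],c[2]]
def ray(c,uv,z):  # world point at height z
    return least_squares(lambda p:(proj(c,[p[0],p[1],z])[0]-uv),[.4,0]).x
a=np.radians(38); U=np.array([np.cos(a),0,np.sin(a)]); N=np.array([-np.sin(a),0,np.cos(a)]); S=np.array([-.035,0,.106])
def sl(u,y,n): return S+U*u/1e3+N*n/1e3+np.array([0,y/1e3,0])
def w(P,pt): # pose (x,y,yaw[,z])
    c,s=np.cos(P[2]),np.sin(P[2]); pt=np.atleast_2d(pt); 
    return np.c_[P[0]+c*pt[:,0]-s*pt[:,1],P[1]+s*pt[:,0]+c*pt[:,1],pt[:,2]+(P[3] if len(P)>3 else 0)]
def fit(obs,x0,loss="soft_l1"):
    f=lambda P:np.concatenate([(proj(c,w(P,p))[0]-uv) for c,p,uv in obs])
    r=least_squares(f,x0,loss=loss); return r.x,f(r.x).reshape(-1,2)
E
python3 - <<'E'
from h import *
m=lambda *v:np.array(v)/1e3
o=[("top",sl(112,62,28),(320.8,158.6)),("top",sl(112,-62,28),(363,147.6)),("top",m(40,125,319),(301,154)),("top",m(40,-125,319),(396,130)),
("top",m(125,130,202),(289,134)),("top",m(125,-130,202),(378,112)),("top",sl(0,0,58),(345.6,184.4)),
("side",m(125,130,0),(214,221)),("side",m(125,130,202),(210.6,172.4)),("side",m(55,130,202),(235,172.4)),("side",m(-125,130,0),(290,219.6)),("side",m(-125,130,40),(292,205.6)),("top",m(-125,130,40),(308,221.4)),("top",m(-125,-130,40),(389,201))]
for x0 in ([.5,-.2,.2],[.5,-.2,.2,0.]):
    P,r=fit(o,x0); print(np.round(P,4),np.degrees(P[2])); print(np.round(r,1).tolist())
t=[("top",m(100,120,60),(166,151)),("top",m(100,-120,60),(243,167)),("top",m(-100,-120,60),(232,228)),("top",m(-100,120,60),(153,211)),
("side",m(100,-120,60),(222,246)),("side",m(-100,-120,60),(283,281)),("side",m(-100,120,60),(242,333)),("side",m(100,120,60),(180,291))]
for x0 in ([.45,.2,-.2],[.45,.2,-.2,0.]):
    T,r=fit(t,x0); print("tub",np.round(T,4),np.degrees(T[2])); print(np.round(r,1).tolist())
for n,uv,z in [("jar",(282,200),.1),("vase rim",(427,156),.29),("mug",(263,231),.08),("cup",(317,133),.244),("beaker",(260,112),.135),("bowl",(204,133),.05),("plate",(179,250),.015),("wcup",(400,232),.12),("brush",(345,235),.02)]: print(n,np.round(ray("top",uv,z),3))
print("vase side",ray("side",(263,94),.29),"jar side",ray("side",(267,210),.105))
E
```

```text
[ 0.5835 -0.2312  0.2467] 14.133432071624464
[[-0.3, -0.4], [0.1, -0.5], [-0.4, 0.1], [0.0, -0.6], [-0.0, -0.5], [0.5, -1.6], [3.6, 6.6], [0.3, 0.8], [0.1, -1.5], [-0.6, -1.9], [1.9, 0.8], [0.5, 5.3], [-0.0, 0.6], [-1.0, 0.1]]
[ 0.5839 -0.2317  0.2467 -0.0028] 14.133365596005563
[[-0.2, -0.4], [0.2, -0.4], [-0.2, 0.1], [-0.1, -0.5], [0.2, -0.4], [0.4, -1.5], [3.6, 6.6], [0.3, 1.3], [0.1, -0.9], [-0.7, -1.3], [1.8, 1.3], [0.4, 5.9], [0.1, 0.5], [-1.1, 0.0]]
tub [ 0.5363  0.2096 -0.2423] -13.88089709102927
[[1.5, -2.1], [-1.0, -0.5], [-5.3, 0.9], [-1.4, -0.0], [-0.0, -4.0], [1.9, -16.7], [3.3, -5.3], [-3.2, 8.5]]
tub [ 0.5384  0.2094 -0.2461 -0.0204] -14.100191644290497
[[3.3, -1.6], [-0.3, 0.0], [-4.6, 0.5], [0.4, -0.5], [-0.1, 0.8], [1.1, -11.7], [2.4, -0.6], [-3.1, 13.1]]
jar [ 0.495 -0.054]
vase rim [ 0.589 -0.429]
mug [0.403 0.004]
cup [ 0.664 -0.149]
beaker [0.755 0.009]
bowl [0.714 0.19 ]
plate [0.346 0.274]
wcup [ 0.396 -0.401]
brush [ 0.389 -0.254]
vase side [ 0.58940377 -0.42002537] jar side [ 0.4959962  -0.04778715]
```

The extractor fit is good: (0.5835,-0.2312), yaw 14.1°, about 1 px residual. The handle bar was my misreading; the predicted spot (349,191) is on the grey strip. The tub corners need a closer look, and I'll plan the first move in the same step.

```bash
cat >>h.py <<'E'
P=np.array([.5835,-.2312,.2467])
def Rext(): return Ro.from_euler("z",P[2])
def ps(u,y,n): return w(P,sl(u,y,n))[0]
YX=Rext().as_matrix()
def Rslope(): # tool z=-N, y=+Y, x=-U
    return Ro.from_matrix(YX@np.c_[-U,[0,1,0],-N])
def cur():
    from bench import bot
    s=bot.state(); q=s["eef_rot"]; return s["ee_pos"],Ro.from_quat([*q[1:],q[0]]),s
def plan(p1,R1,n,p0=None,R0=None):
    if p0 is None: p0,R0,_=cur()
    rv=(R0.inv()*R1).as_rotvec(degrees=True)/n; R=R0; 
    for i in range(n):
        d=R.inv().apply((np.array(p1)-p0)/n); print("[[%s],[%s],J],"%(",".join("%.3f"%v for v in d),",".join("%.1f"%v for v in rv)))
        R=R*Ro.from_rotvec(rv,degrees=True)
def err(p1,R1):
    p,R,s=cur(); print("shift mm",np.round(R.inv().apply(p1-p)*1e3,1),"turn",np.round((R.inv()*R1).as_rotvec(degrees=True),1),"t",round(s["time_s"],2),"F",np.round(s["contact_force"],1),"w",round(s["grip_width"]*94,1),"q",np.round(s["q"],2))
def slc(p): # world -> slope coords mm
    e=YX.T@(np.array(p)-[P[0],P[1],0])-S; return np.round([e@U*1e3,e[1]*1e3,e@N*1e3],1)
E
python3 - <<'E'
from h import *
p,R,s=cur(); mid=[.33,.25,.42]
print(ps(60,0,150),Rslope().as_matrix().round(2).tolist())
plan(mid,Ro.from_quat(R.as_quat()),8)
print(); plan(ps(60,7,150),Rslope(),16,np.array(mid),R)
import cv2
a=cv2.imread("pics/top0.png")[140:240,140:260]; b=cv2.imread("pics/side0.png")[235:345,170:300]
o=np.zeros((580,800,3),np.uint8)
a=cv2.resize(a,None,fx=3.3,fy=3.3,interpolation=2); b=cv2.resize(b,None,fx=3,fy=3,interpolation=2)
o[:a.shape[0],:a.shape[1]]=cv2.convertScaleAbs(a,alpha=1.3); o[:b.shape[0],405:405+b.shape[1]]=b
cv2.imwrite("pics/tub.png",o[:340])
E
```

```text
[ 0.50585561 -0.25075316  0.2611413 ] [[-0.76, -0.24, 0.6], [-0.19, 0.97, 0.15], [-0.62, 0.0, -0.79]]
[[-0.024,-0.023,-0.025],[0.0,0.0,0.0],J],
[[-0.024,-0.023,-0.025],[0.0,0.0,0.0],J],
[[-0.024,-0.023,-0.025],[0.0,0.0,0.0],J],
[[-0.024,-0.023,-0.025],[0.0,0.0,0.0],J],
[[-0.024,-0.023,-0.025],[0.0,0.0,0.0],J],
[[-0.024,-0.023,-0.025],[0.0,0.0,0.0],J],
[[-0.024,-0.023,-0.025],[0.0,0.0,0.0],J],
[[-0.024,-0.023,-0.025],[0.0,0.0,0.0],J],

[[-0.023,-0.023,0.010],[-0.8,-2.3,-2.4],J],
[[-0.022,-0.024,0.010],[-0.8,-2.3,-2.4],J],
[[-0.020,-0.025,0.011],[-0.8,-2.3,-2.4],J],
[[-0.019,-0.026,0.011],[-0.8,-2.3,-2.4],J],
[[-0.017,-0.027,0.012],[-0.8,-2.3,-2.4],J],
[[-0.016,-0.028,0.012],[-0.8,-2.3,-2.4],J],
[[-0.014,-0.029,0.012],[-0.8,-2.3,-2.4],J],
[[-0.012,-0.030,0.012],[-0.8,-2.3,-2.4],J],
[[-0.010,-0.030,0.012],[-0.8,-2.3,-2.4],J],
[[-0.009,-0.031,0.012],[-0.8,-2.3,-2.4],J],
[[-0.007,-0.031,0.012],[-0.8,-2.3,-2.4],J],
[[-0.005,-0.032,0.012],[-0.8,-2.3,-2.4],J],
[[-0.003,-0.032,0.012],[-0.8,-2.3,-2.4],J],
[[-0.002,-0.032,0.011],[-0.8,-2.3,-2.4],J],
[[0.000,-0.032,0.011],[-0.8,-2.3,-2.4],J],
[[0.002,-0.033,0.010],[-0.8,-2.3,-2.4],J],
```

View pics/tub.png

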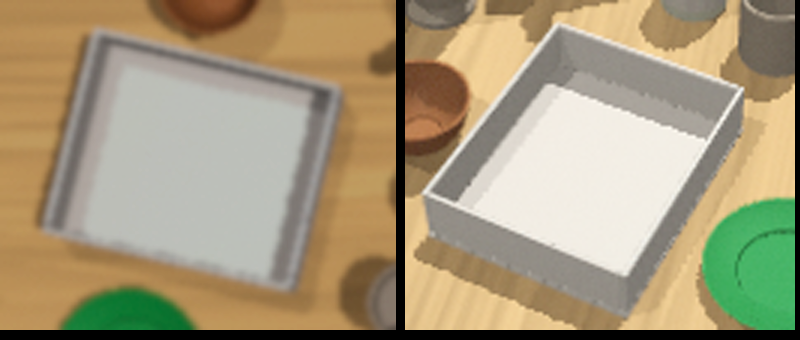

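The crop gives the tub's rim corners: top view (168,149), (243,167), (230,229) and (152,210); side view (221,243), (283,265), (244,328) and (177,299). Next I refit the tub and make the first move: lift, then swing over to the extractor.

```bash
python3 - <<'E'
from h import *
m=lambda *v:np.array(v)/1e3
t=[("top",m(100,120,60),(168.2,149.1)),("top",m(100,-120,60),(243.3,167.3)),("top",m(-100,-120,60),(230,228.8)),("top",m(-100,120,60),(152.1,210.3)),
("side",m(100,-120,60),(221,243)),("side",m(-100,-120,60),(282.7,265)),("side",m(-100,120,60),(244.3,327.7)),("side",m(100,120,60),(176.7,299))]
for x0 in ([.45,.2,-.2],[.45,.2,-.2,0.]):
    T,r=fit(t,x0); print("tub",np.round(T,4),np.degrees(T[2])); print(np.round(r,1).tolist())
E
python3 -m pendant '[[[-0.02,-0.02,-0.025],[0,0,0],0.07],[[-0.024,-0.023,-0.025],[0,0,0],0.07],[[-0.024,-0.023,-0.025],[0,0,0],0.07],[[-0.024,-0.023,-0.025],[0,0,0],0.07],[[-0.024,-0.023,-0.025],[0,0,0],0.07],[[-0.024,-0.023,-0.025],[0,0,0],0.07],[[-0.024,-0.023,-0.025],[0,0,0],0.07],[[-0.024,-0.023,-0.025],[0,0,0],0.07]]'
python3 -m pendant '[[[-0.023,-0.023,0.010],[-0.8,-2.3,-2.4],0.07],[[-0.022,-0.024,0.010],[-0.8,-2.3,-2.4],0.07],[[-0.020,-0.025,0.011],[-0.8,-2.3,-2.4],0.07],[[-0.019,-0.026,0.011],[-0.8,-2.3,-2.4],0.07],[[-0.017,-0.027,0.012],[-0.8,-2.3,-2.4],0.07],[[-0.016,-0.028,0.012],[-0.8,-2.3,-2.4],0.07],[[-0.014,-0.029,0.012],[-0.8,-2.3,-2.4],0.07],[[-0.012,-0.030,0.010],[-0.8,-2.3,-2.4],0.07]]'
python3 - <<'E'
from h import *
err(ps(60,7,150),Rslope()); plan(ps(60,7,150),Rslope(),8)
E
```

```text
tub [ 0.5376  0.2084 -0.2445] -14.00759587330383
[[-0.2, -0.7], [-0.8, -1.2], [-3.0, -0.3], [-0.2, 0.1], [0.8, -1.3], [1.9, -1.0], [0.4, -0.5], [-0.3, -0.0]]
tub [ 0.5385  0.207  -0.2426 -0.005 ] -13.900953459417671
[[0.5, -0.6], [-0.3, -1.3], [-2.3, -0.6], [0.8, 0.0], [0.6, -0.5], [1.6, -0.3], [0.4, 0.2], [-0.2, 0.8]]
time_s: 0.82
ee_pos: [0.3286, 0.2502, 0.4206]
eef_rot: [0.0, 0.221, 0.975, 0.0]
contact_force: [0.5, 0.9, 0.6]
grip_width: 0.746
grip_force: 0.0
time_s: 1.48
ee_pos: [0.4158, 0.0036, 0.3427]
eef_rot: [0.169, 0.052, 0.984, 0.018]
contact_force: [1.0, 0.8, -0.3]
grip_width: 0.744
grip_force: 0.0
shift mm [ -82.8 -242.   101.6] turn [ -6.8 -18.  -18.8] t 1.48 F [ 1.   0.8 -0.3] w 69.9 q [-0.11 -0.28  1.86  0.06  1.23 -1.59]
[[-0.010,-0.030,0.013],[-0.8,-2.2,-2.3],J],
[[-0.009,-0.031,0.013],[-0.8,-2.2,-2.3],J],
[[-0.007,-0.031,0.012],[-0.8,-2.2,-2.3],J],
[[-0.005,-0.032,0.012],[-0.8,-2.2,-2.3],J],
[[-0.003,-0.032,0.012],[-0.8,-2.2,-2.3],J],
[[-0.001,-0.032,0.012],[-0.8,-2.2,-2.3],J],
[[0.000,-0.033,0.011],[-0.8,-2.2,-2.3],J],
[[0.002,-0.033,0.011],[-0.8,-2.2,-2.3],J],
```

```bash
python3 -m pendant '[[[-0.010,-0.030,0.013],[-0.8,-2.2,-2.3],0.07],[[-0.009,-0.031,0.013],[-0.8,-2.2,-2.3],0.07],[[-0.007,-0.031,0.012],[-0.8,-2.2,-2.3],0.07],[[-0.005,-0.032,0.012],[-0.8,-2.2,-2.3],0.07],[[-0.003,-0.032,0.012],[-0.8,-2.2,-2.3],0.07],[[-0.001,-0.032,0.012],[-0.8,-2.2,-2.3],0.07],[[0,-0.033,0.011],[-0.8,-2.2,-2.3],0.07],[[0.002,-0.033,0.011],[-0.8,-2.2,-2.3],0.07]]'
python3 - <<'E'
from h import *
from bench import eyes
err(ps(60,7,150),Rslope()); print(slc(cur()[0]))
d=eyes.get_image("wrist"); im=d["pixels"][:,:,::-1].copy()
print(d["fov_y"],d["k1"])
for u,y,n in [(112,62,28),(112,-62,28),(57,62,50),(57,-62,50),(100,62,50),(100,-62,50),(0,42,58),(0,-42,58),(-69,95,27.5),(-69,-95,27.5)]:
    q=proj(d,ps(u,y,n))[0]; print((u,y,n),q.round(1))
    cv2.drawMarker(im,tuple(int(v) for v in q.round()),(0,0,255),0,8,1)
cv2.imwrite("pics/w1.png",im)
import pickle; pickle.dump({k:d[k] for k in d if k!="pixels"},open("w1.pkl","wb"))
E
```

```text
time_s: 2.15
ee_pos: [0.5298, -0.2058, 0.287]
eef_rot: [0.289, -0.076, 0.954, 0.022]
contact_force: [-0.0, 0.5, 0.7]
grip_width: 0.745
grip_force: 0.0
shift mm [ 40.5 -33.6   4.2] turn [-3.1 -4.3 -4. ] t 2.15 F [-0.   0.5  0.7] w 70.0 q [-0.61  0.06  1.75  0.49  0.95 -2.55]
[102.9  37.8 149.3]
62.28671688886232 -0.04152842683631301
(112, 62, 28) [317.2 229.2]
(112, -62, 28) [175.3 236.9]
(57, 62, 50) [314.9 164.8]
(57, -62, 50) [157.6 175.5]
(100, 62, 50) [317.8 220. ]
(100, -62, 50) [164.1 228.7]
(0, 42, 58) [283.3  87.7]
(0, -42, 58) [170.4  97.4]
(-69, 95, 27.5) [347.1  -0.9]
(-69, -95, 27.5) [112.8  23.2]
```

View pics/w1.png

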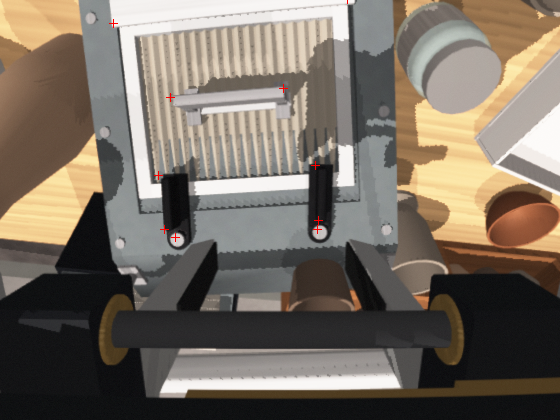

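The wrist view shows both tabs straight down, with pivots at (320,232) and (179,240) against predictions of (317,229) and (175,237), so my fit is about 3 mm off. The bar ends are near (172,103) and (286,93). Joint 6 is at its limit, so I'll turn the tool half round.

```bash
cat >>h.py <<'E'
def Rs(deg): return Rslope()*Ro.from_euler("z",deg,degrees=True)
E
python3 - <<'E'
from h import *
plan(ps(10,0,170),Rs(88),14)
E
```

```text
[[0.007,-0.003,-0.001],[-0.4,-0.1,6.0],J],
[[0.006,-0.004,-0.001],[-0.4,-0.1,6.0],J],
[[0.006,-0.004,-0.001],[-0.4,-0.1,6.0],J],
[[0.005,-0.005,-0.001],[-0.4,-0.1,6.0],J],
[[0.005,-0.006,-0.001],[-0.4,-0.1,6.0],J],
[[0.004,-0.006,-0.001],[-0.4,-0.1,6.0],J],
[[0.004,-0.006,-0.001],[-0.4,-0.1,6.0],J],
[[0.003,-0.007,-0.001],[-0.4,-0.1,6.0],J],
[[0.002,-0.007,-0.001],[-0.4,-0.1,6.0],J],
[[0.001,-0.007,-0.001],[-0.4,-0.1,6.0],J],
[[0.001,-0.007,-0.001],[-0.4,-0.1,6.0],J],
[[-0.000,-0.007,-0.001],[-0.4,-0.1,6.0],J],
[[-0.001,-0.007,-0.001],[-0.4,-0.1,6.0],J],
[[-0.002,-0.007,-0.002],[-0.4,-0.1,6.0],J],
```

```bash
python3 -m pendant '[[[0.007,-0.003,-0.001],[-0.4,-0.1,6],0.07],[[0.006,-0.004,-0.001],[-0.4,-0.1,6],0.07],[[0.006,-0.004,-0.001],[-0.4,-0.1,6],0.07],[[0.005,-0.005,-0.001],[-0.4,-0.1,6],0.07],[[0.005,-0.006,-0.001],[-0.4,-0.1,6],0.07],[[0.004,-0.006,-0.001],[-0.4,-0.1,6],0.07],[[0.004,-0.006,-0.001],[-0.4,-0.1,6],0.07],[[0.003,-0.007,-0.001],[-0.4,-0.1,6],0.07]]' | head -2
python3 -m pendant '[[[0.002,-0.007,-0.001],[-0.4,-0.1,6],0.07],[[0.001,-0.007,-0.001],[-0.4,-0.1,6],0.07],[[0.001,-0.007,-0.001],[-0.4,-0.1,6],0.07],[[0,-0.007,-0.001],[-0.4,-0.1,6],0.07],[[-0.001,-0.007,-0.001],[-0.4,-0.1,6],0.07],[[-0.002,-0.007,-0.002],[-0.4,-0.1,6],0.07],[[0,0,0],[0,0,7.1],0.07],[[0,0,0],[0,0,7.1],0.07]]' | head -2
python3 -m pendant '[[[0,0,0],[0,0,7.1],0.07],[[0,0,0],[0,0,7.1],0.07],[[0,0,0],[0,0,7.1],0.07],[[0,0,0],[0,0,7.1],0.07],[[0,0,0],[0,0,7.1],0.07],[[0,0,0],[0,0,7.1],0.07],[[0,0,0],[0,0,7.1],0.07],[[0,0,0],[0,0,7.1],0.07]]' | head -2
python3 - <<'E'
from h import *
err(ps(30,-7,130),Rs(180)); print(slc(cur()[0])); plan(ps(30,-7,130),Rs(180),8)
E
```

```text
time_s: 2.87
ee_pos: [0.4857, -0.236, 0.2638]
time_s: 3.53
ee_pos: [0.4546, -0.2604, 0.2457]
time_s: 4.2
ee_pos: [0.4549, -0.2601, 0.2459]
shift mm [15.  16.7 39.9] turn [ 0.2 -0.1 20.9] t 4.2 F [ 0.  -0.1  0.6] w 70.1 q [-0.87  0.04  1.89  0.71  1.   -0.24]
[  9.9   3.4 169.8]
[[0.002,0.002,0.005],[0.0,-0.0,2.6],J],
[[0.002,0.002,0.005],[0.0,-0.0,2.6],J],
[[0.002,0.002,0.005],[0.0,-0.0,2.6],J],
[[0.002,0.002,0.005],[0.0,-0.0,2.6],J],
[[0.002,0.002,0.005],[0.0,-0.0,2.6],J],
[[0.002,0.002,0.005],[0.0,-0.0,2.6],J],
[[0.002,0.002,0.005],[0.0,-0.0,2.6],J],
[[0.002,0.001,0.005],[0.0,-0.0,2.6],J],
```

```bash
python3 -m pendant '[[[0.002,0.002,0.005],[0,0,2.6],0.07],[[0.002,0.002,0.005],[0,0,2.6],0.07],[[0.002,0.002,0.005],[0,0,2.6],0.07],[[0.002,0.002,0.005],[0,0,2.6],0.07],[[0.002,0.002,0.005],[0,0,2.6],0.07],[[0.002,0.002,0.005],[0,0,2.6],0.07],[[0.002,0.002,0.005],[0,0,2.6],0.07],[[0.002,0.001,0.005],[0,0,2.7],0.07]]' | head -2
python3 - <<'E'
from h import *
import pickle
d=pickle.load(open("w1.pkl","rb")); m=lambda *v:np.array(v)/1e3
o=[("top",sl(112,62,28),(320.8,158.6)),("top",sl(112,-62,28),(363,147.6)),("top",m(40,125,319),(301,154)),("top",m(40,-125,319),(396,130)),
("top",m(125,130,202),(289,134)),("top",m(125,-130,202),(378,112)),("top",m(-125,130,40),(308,221.4)),("top",m(-125,-130,40),(389,201)),
(d,sl(112,62,29),(320,232)),(d,sl(112,-62,29),(179,240))]
P2,r=fit(o,list(P)); print(P2.round(4),r.round(1).tolist())
P3,r=fit(o[-2:],list(P)); print("wrist only",P3.round(4))
P4,r=fit(o[-2:]+[(d,sl(0,42,58),(286,92)),(d,sl(0,-42,58),(172,102))],[*P,0.]); print("wrist+handle",P4.round(4),r.round(1).tolist())
E
```

```text
time_s: 4.87
ee_pos: [0.4963, -0.2615, 0.226]
[ 0.5842 -0.2292  0.2482] [[-1.1, -0.6], [-0.6, -0.8], [-1.2, -0.1], [-0.8, -1.0], [-0.8, -0.6], [-0.3, -1.9], [-0.6, 0.4], [-1.6, -0.2], [-0.6, -1.9], [-1.6, -2.0]]
wrist only [ 0.5868 -0.2282  0.2513]
wrist+handle [ 0.586  -0.2285  0.2555  0.0009] [[0.1, -0.0], [-0.5, 0.4], [-0.5, -0.4], [1.3, 0.1]]
```

```bash
echo 'P=np.array([.5852,-.2288,.250]); YX=Rext().as_matrix()' >>h.py; python3 - <<'E'
from h import *
print(slc(cur()[0])); err(ps(76,4,48),Rs(180)); plan(ps(76,4,48),Rs(180),6)
E
```

```text
[ 27.2  -9.7 131. ]
shift mm [ 48.6 -14.2  83. ] turn [ 0.3 -0.1  0. ] t 4.87 F [ 0.1  0.5 -0.3] w 69.9 q [-0.8   0.14  1.84  0.73  0.93  0.15]
[[0.008,-0.002,0.014],[0.1,-0.0,0.0],J],
[[0.008,-0.002,0.014],[0.1,-0.0,0.0],J],
[[0.008,-0.002,0.014],[0.1,-0.0,0.0],J],
[[0.008,-0.002,0.014],[0.1,-0.0,0.0],J],
[[0.008,-0.002,0.014],[0.1,-0.0,0.0],J],
[[0.008,-0.002,0.014],[0.1,-0.0,0.0],J],
```

```bash
python3 -m pendant '[[[0.008,-0.002,0.014],[0.1,0,0],0.07],[[0.008,-0.002,0.014],[0.1,0,0],0.07],[[0.008,-0.003,0.014],[0.1,0,0],0.07],[[0.008,-0.002,0.014],[0,0,0],0.07],[[0.008,-0.002,0.014],[0,0,0],0.07],[[0.008,-0.003,0.013],[0,0,0],0.07],[[0,0,0],[0,0,0],0.07]]'
python3 - <<'E'
from h import *
print(slc(cur()[0])); err(ps(76,4,48),Rs(180))
E
python3 -m pendant '[[[-0.001,-0.009,0],[0,0,0],0.07],[[0,-0.010,0],[0,0,0],0.07],[[0.001,-0.007,0],[0,0,0],0.07],[[0.002,-0.006,0],[0,0,0],0.07],[[0.006,-0.010,0],[0,0,0],0.07],[[0.006,-0.005,0],[0,0,0],0.07],[[0.005,-0.003,0],[0,0,0],0.07],[[0.003,-0.001,0],[0,0,0],0.07]]'
python3 - <<'E'
from h import *
print(slc(cur()[0])); err(ps(98,55,48),Rs(180))
E
```

```text
time_s: 5.45
ee_pos: [0.5798, -0.2247, 0.1892]
eef_rot: [-0.041, 0.938, 0.12, 0.324]
contact_force: [-0.3, 0.1, -0.9]
grip_width: 0.741
grip_force: 0.0
[75.5  5.3 46.6]
shift mm [ 0.5  1.3 -1.4] turn [-0.1 -0.1  0.2] t 5.45 F [-0.3  0.1 -0.9] w 69.7 q [-0.63  0.28  1.75  0.73  0.79  0.24]
time_s: 6.12
ee_pos: [0.5832, -0.1717, 0.2048]
eef_rot: [-0.04, 0.937, 0.12, 0.325]
contact_force: [-1.0, -2.0, 0.0]
grip_width: 0.748
grip_force: 0.8
[98.  55.8 48.8]
shift mm [0.  0.8 0.8] turn [ 0.  -0.2  0.2] t 6.12 F [-1. -2.  0.] w 70.3 q [-0.53  0.21  1.8   0.7   0.75  0.35]
```

```bash
python3 -m pendant '[[[-0.012,0,0],[0,0,0],0.08],[[-0.01,0.008,0],[0,0,0],0.094],[[0,0.014,0.001],[0,0,0],0.094],[[0,0.014,0],[0,0,0],0.094],[[0,0.012,0],[0,0,0],0.094],[[0,0.002,0],[0,0,0],0.094],[[0,0,0],[0,0,0],0.094]]'
python3 - <<'E'
from h import *
print(slc(cur()[0])); err(ps(76,6,48),Rs(180))
from bench import eyes
cv2.imwrite("pics/w2.png",eyes.get_image("wrist")["pixels"][:,:,::-1])
E
```

```text
time_s: 6.7
ee_pos: [0.5793, -0.2254, 0.1896]
eef_rot: [-0.04, 0.938, 0.119, 0.324]
contact_force: [-0.2, 0.6, -0.5]
grip_width: 1.001
grip_force: 0.0
[75.2  4.8 47.4]
shift mm [ 0.8 -1.2 -0.6] turn [ 0.  -0.2  0.1] t 6.7 F [-0.2  0.6 -0.5] w 94.1 q [-0.63  0.28  1.75  0.73  0.79  0.24]
```

View pics/w2.png

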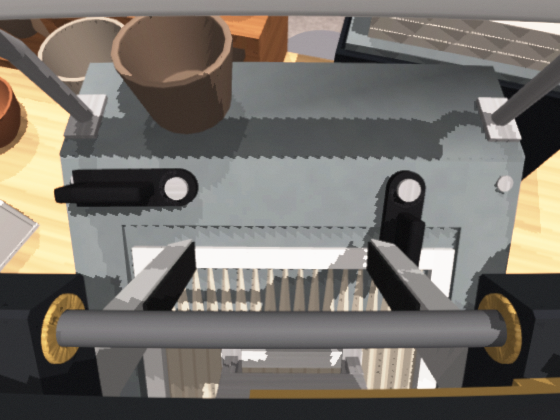

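The left tab now lies square to the slope, pointing outwards with its pivot at (176,188). The right tab (408,188) is still down, with the finger on its inner side. I'll push it outwards now.

```bash
python3 -m pendant '[[[0,0.007,0],[0,0,0],0.094],[[0,0.009,0],[0,0,0],0.094],[[0.001,0.007,0],[0,0,0],0.094],[[0.002,0.006,0],[0,0,0],0.094],[[0.006,0.010,0],[0,0,0],0.094],[[0.006,0.005,0],[0,0,0],0.094],[[0.005,0.003,0],[0,0,0],0.094],[[0.003,0.002,0],[0,0,0],0.094]]'
python3 - <<'E'
from h import *
print(slc(cur()[0])); err(ps(98,-43,48),Rs(180))
E
python3 -m pendant '[[[-0.012,0,0],[0,0,0],0.094],[[-0.015,-0.015,-0.01],[0,0,0],0.094],[[-0.015,-0.015,-0.02],[0,0,0],0.094],[[-0.01,-0.01,-0.03],[0,0,0],0.07],[[0,0,-0.03],[0,0,0],0.06],[[0,0,-0.01],[0,0,0],0.05],[[0,0,0],[0,0,0],0.05]]'
python3 - <<'E'
from h import *
print(slc(cur()[0]))
for a in (90,270): plan(ps(0,0,130),Rs(a),4)
from bench import eyes
d=eyes.get_image("wrist");im=d["pixels"][:,:,::-1].copy()
for u,y,n in [(112,62,28),(112,-62,28),(112,20,28),(112,5,50),(0,42,58),(0,-42,58),(0,0,58)]: 
    q=proj(d,ps(u,y,n))[0];print(u,y,n,q.round()); cv2.drawMarker(im,tuple(int(v) for v in q.round()),(0,0,255),0,8,1)
cv2.imwrite("pics/w3.png",im)
E
```

```text
time_s: 7.42
ee_pos: [0.6095, -0.2682, 0.2044]
eef_rot: [-0.04, 0.938, 0.119, 0.324]
contact_force: [-2.1, 0.8, -1.4]
grip_width: 1.0
grip_force: 1.0
[ 99.  -44.2  47.5]
shift mm [-1.  -1.2 -0.5] turn [ 0.1 -0.2  0.2] t 7.42 F [-2.1  0.8 -1.4] w 94.0 q [-0.66  0.37  1.6   0.7   0.86  0.27]
time_s: 8.0
ee_pos: [0.4996, -0.2557, 0.2533]
eef_rot: [-0.038, 0.937, 0.119, 0.326]
contact_force: [0.5, -0.4, -0.9]
grip_width: 0.751
grip_force: 0.0
[ 47.6  -4.9 149.7]
[[-0.012,-0.001,0.005],[0.1,-0.0,-22.4],J],
[[-0.011,-0.006,0.005],[0.1,-0.0,-22.4],J],
[[-0.008,-0.009,0.005],[0.1,-0.0,-22.4],J],
[[-0.003,-0.011,0.005],[0.1,-0.0,-22.4],J],
[[-0.012,-0.001,0.005],[-0.0,-0.1,22.6],J],
[[-0.012,0.003,0.005],[-0.0,-0.1,22.6],J],
[[-0.009,0.008,0.005],[-0.0,-0.1,22.6],J],
[[-0.006,0.011,0.005],[-0.0,-0.1,22.6],J],
112 62 28 [199. 135.]
112 -62 28 [352. 135.]
112 20 28 [251. 135.]
112 5 50 [268. 135.]
0 42 58 [222. 279.]
0 -42 58 [328. 279.]
0 0 58 [275. 279.]
```

View pics/w3.png

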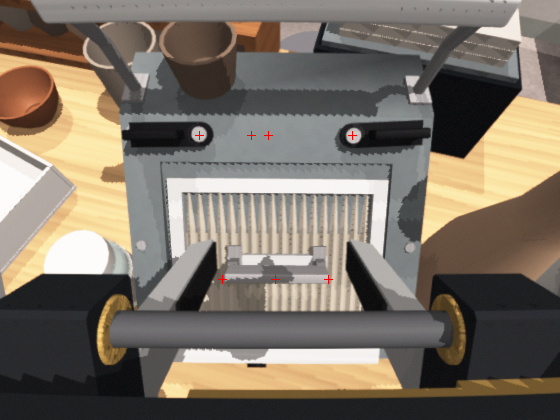

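Both tabs now lie aside, with pivots at (199,134) and (352,135) exactly on the predictions. The grip bar, running from (222,278) to (330,275), matches its predicted place. Next I turn 90° so the jaws close across the bar.

```bash
python3 -m pendant '[[[-0.012,0,0.002],[0,0,-7],0.05],[[-0.012,0,0.002],[0,0,-7],0.05],[[0,0,0.002],[0,0,-7],0.05],[[0,0,0.002],[0,0,-7],0.05],[[0,0,0.002],[0,0,-7],0.05],[[0,0,0],[0,0,-7],0.05],[[0,0,0],[0,0,-7],0.05],[[0,0,0],[0,0,-7],0.05]]' |head -2
python3 -m pendant '[[[0,0,0],[0,0,-7],0.05],[[0,0,0],[0,0,-7],0.05],[[0,0,0],[0,0,-7],0.05],[[0,0,0],[0,0,-7],0.05],[[0,0,0],[0,0,-6],0.05]]' |head -2
python3 - <<'E'
from h import *
print(slc(cur()[0])); err(ps(0,0,43),Rs(90))
E
```

```text
time_s: 8.72
ee_pos: [0.4884, -0.2588, 0.2262]
time_s: 9.13
ee_pos: [0.4884, -0.2588, 0.2262]
[ 21.8  -5.2 135.5]
shift mm [  5.3 -21.9  92.5] turn [ 0.1 -0.   0.5] t 9.13 F [-0.3  0.4 -0.7] w 49.9 q [-0.81  0.12  1.85  0.73  0.94 -1.44]
```

```bash
python3 -m pendant '[[[0.003,-0.011,0.012],[0,0,0],0.05],[[0.002,-0.011,0.018],[0,0,0.5],0.05],[[0,0,0.018],[0,0,0],0.05],[[0,0,0.018],[0,0,0],0.05],[[0,0,0.016],[0,0,0],0.05],[[0,0,0.010],[0,0,0],0.05],[[0,0,0],[0,0,0],0.05]]' |head -2
python3 - <<'E'
from h import *
print(slc(cur()[0])); err(ps(0,0,43),Rs(90))
E
python3 -m pendant '[[[0,0,0],[0,0,0],0.03],[[0,0,0],[0,0,0],0.015],[[0,0,0],[0,0,0],0.0],[[0,0,0],[0,0,0],0.0],[[0,0,0],[0,0,0],0.0],[[0,0,0],[0,0,0],0.0],[[0,0,0],[0,0,0],0.0]]' 45
```

```text
time_s: 9.72
ee_pos: [0.5252, -0.2435, 0.1391]
[-0.7  0.6 42.5]
shift mm [-0.6  0.7 -0.5] turn [ 0.  -0.1 -0.4] t 9.72 F [-0.4  0.4  0.1] w 49.9 q [-0.73  0.29  1.88  0.84  0.76 -1.54]
time_s: 10.3
ee_pos: [0.5245, -0.2449, 0.142]
eef_rot: [0.2, 0.582, 0.745, 0.258]
contact_force: [-1.4, -0.2, 1.2]
grip_width: 0.081
grip_force: 45.0
```

```bash
python3 -m pendant '[[[0,0.003,0],[0,0,0],0],[[0,0.003,0],[0,0,0],0],[[0,0.003,0],[0,0,0],0],[[0,0,0],[0,0,0],0],[[0,0,0],[0,0,0],0]]'
python3 - <<'E'
from h import *
print(slc(cur()[0])); err(ps(9,0,43),Rs(90))
E
```

```text
time_s: 10.72
ee_pos: [0.5308, -0.2434, 0.1471]
eef_rot: [0.2, 0.582, 0.745, 0.258]
contact_force: [-10.2, -2.7, 1.7]
grip_width: 0.08
grip_force: 45.0
[ 8.6 -0.7 45.5]
shift mm [0.7 0.4 2.5] turn [ 0.1  0.1 -0.3] t 10.72 F [-10.2  -2.7   1.7] w 7.6 q [-0.72  0.28  1.87  0.83  0.76 -1.52]
```

```bash
python3 -m pendant '[[[0,0.002,0],[0,0,0],0],[[0,0,-0.003],[0,0,0],0],[[0,0,-0.004],[0,0,0],0],[[0,0,-0.005],[0,0,0],0],[[0,0,0],[0,0,0],0]]'
python3 - <<'E'
from h import *
print(slc(cur()[0])); err(ps(10,0,55),Rs(90))
E
```

```text
time_s: 11.13
ee_pos: [0.5257, -0.2446, 0.1588]
eef_rot: [0.2, 0.582, 0.745, 0.258]
contact_force: [-0.3, -0.5, -5.2]
grip_width: 0.083
grip_force: 45.0
[11.5 -0.6 58. ]
shift mm [ 0.6 -1.6  3. ] turn [ 0.2  0.1 -0.3] t 11.13 F [-0.3 -0.5 -5.2] w 7.8 q [-0.73  0.26  1.87  0.81  0.78 -1.5 ]
```

```bash
echo 'T=np.array([.538,.208,-.2435])
def Rd(psi):
    y=np.array([np.cos(psi),np.sin(psi),0]); z=np.array([0,0,-1.]); return Ro.from_matrix(np.c_[np.cross(y,z),y,z])' >>h.py
python3 -m pendant '[[[0,0,-0.015],[0,0,0],0],[[0,0,-0.025],[0,0,0],0],[[0,0,-0.025],[0,0,0],0],[[0,0,-0.015],[0,0,0],0]]'
python3 - <<'E'
from h import *
p,R,s=cur(); print(slc(p))
R1=Rd(T[2]); rv=(R.inv()*R1).as_rotvec(); print(np.degrees(rv))
mid=np.array([.46,-.05,.29]); Rm=R*Ro.from_rotvec(rv*.5)
plan(mid,Rm,8); print(); plan([*T[:2],.2],R1,10,mid,Rm)
E
```

```text
time_s: 11.47
ee_pos: [0.4772, -0.257, 0.2228]
eef_rot: [0.201, 0.582, 0.745, 0.258]
contact_force: [0.8, 0.0, -5.0]
grip_width: 0.079
grip_force: 45.0
[ 11.6  -0.6 139.2]
[37.3870332 -9.4075883 26.8981891]
[[0.026,0.008,-0.004],[2.3,-0.6,1.7],J],
[[0.026,0.008,-0.005],[2.3,-0.6,1.7],J],
[[0.026,0.007,-0.005],[2.3,-0.6,1.7],J],
[[0.026,0.006,-0.006],[2.3,-0.6,1.7],J],
[[0.026,0.005,-0.006],[2.3,-0.6,1.7],J],
[[0.026,0.004,-0.007],[2.3,-0.6,1.7],J],
[[0.026,0.002,-0.007],[2.3,-0.6,1.7],J],
[[0.026,0.001,-0.007],[2.3,-0.6,1.7],J],

[[0.025,0.004,0.012],[1.9,-0.5,1.3],J],
[[0.026,0.004,0.012],[1.9,-0.5,1.3],J],
[[0.026,0.004,0.011],[1.9,-0.5,1.3],J],
[[0.026,0.003,0.011],[1.9,-0.5,1.3],J],
[[0.026,0.003,0.011],[1.9,-0.5,1.3],J],
[[0.026,0.003,0.010],[1.9,-0.5,1.3],J],
[[0.026,0.003,0.010],[1.9,-0.5,1.3],J],
[[0.027,0.002,0.010],[1.9,-0.5,1.3],J],
[[0.027,0.002,0.010],[1.9,-0.5,1.3],J],
[[0.027,0.002,0.009],[1.9,-0.5,1.3],J],
```

```bash
python3 -m pendant '[[[0.010,0.008,-0.006],[1.3,-0.6,1],0],[[0.026,0.008,-0.005],[2.3,-0.6,1.7],0],[[0.026,0.007,-0.005],[2.3,-0.6,1.7],0],[[0.026,0.006,-0.006],[2.3,-0.6,1.7],0],[[0.026,0.005,-0.006],[2.3,-0.6,1.7],0],[[0.026,0.004,-0.007],[2.3,-0.6,1.7],0],[[0.026,0.002,-0.007],[2.3,-0.6,1.7],0],[[0.026,0.001,-0.007],[2.3,-0.6,1.7],0]]'
python3 - <<'E'
from h import *
plan([*T[:2],.2],Rd(T[2]),11)
E
```

```text
time_s: 12.13
ee_pos: [0.4604, -0.0648, 0.291]
eef_rot: [0.11, 0.696, 0.695, 0.139]
contact_force: [0.6, 0.6, -5.2]
grip_width: 0.081
grip_force: 45.0
[[0.024,0.004,0.011],[1.8,-0.4,1.2],J],
[[0.025,0.003,0.011],[1.8,-0.4,1.2],J],
[[0.025,0.003,0.011],[1.8,-0.4,1.2],J],
[[0.025,0.003,0.010],[1.8,-0.4,1.2],J],
[[0.025,0.003,0.010],[1.8,-0.4,1.2],J],
[[0.025,0.002,0.010],[1.8,-0.4,1.2],J],
[[0.025,0.002,0.009],[1.8,-0.4,1.2],J],
[[0.025,0.002,0.009],[1.8,-0.4,1.2],J],
[[0.025,0.002,0.009],[1.8,-0.4,1.2],J],
[[0.026,0.001,0.009],[1.8,-0.4,1.2],J],
[[0.026,0.001,0.009],[1.8,-0.4,1.2],J],
```

```bash
python3 -m pendant '[[[0.024,0.004,0.011],[1.8,-0.4,1.2],0],[[0.025,0.003,0.011],[1.8,-0.4,1.2],0],[[0.025,0.003,0.011],[1.8,-0.4,1.2],0],[[0.025,0.003,0.010],[1.8,-0.4,1.2],0],[[0.025,0.003,0.010],[1.8,-0.4,1.2],0],[[0.025,0.002,0.010],[1.8,-0.4,1.2],0],[[0.025,0.002,0.009],[1.8,-0.4,1.2],0],[[0.025,0.002,0.009],[1.8,-0.4,1.2],0]]' | head -1
python3 -m pendant '[[[0.025,0.002,0.009],[1.8,-0.4,1.2],0],[[0.026,0.001,0.009],[1.8,-0.4,1.2],0],[[0.02,0.001,0.009],[1.8,-0.4,1.2],0],[[0.006,0,0],[0,0,0],0],[[0,0,0],[0,0,0],0]]' | head -2
python3 - <<'E'
from h import *
from bench import eyes
err([*T[:2],.15],Rd(T[2]))
o=np.zeros((400,780,3),np.uint8)
for i,(n,x,y) in enumerate([("top",130,125),("side",160,205)]):
    im=eyes.get_image(n)["pixels"][:,:,::-1][y:y+130,x:x+130]
    o[:390,i*390:(i+1)*390]=cv2.resize(cv2.convertScaleAbs(im,alpha=1.2),None,fx=3,fy=3,interpolation=2)
cv2.imwrite("pics/place.png",o)
E
```

```text
time_s: 12.8
time_s: 13.22
ee_pos: [0.5362, 0.2087, 0.1988]
shift mm [-0.6  1.8 48.8] turn [ 0.1 -0.3  0.8] t 13.22 F [ 0.1 -0.  -4.8] w 7.6 q [0.31 0.37 1.48 0.   1.29 0.53]
```

View pics/place.png

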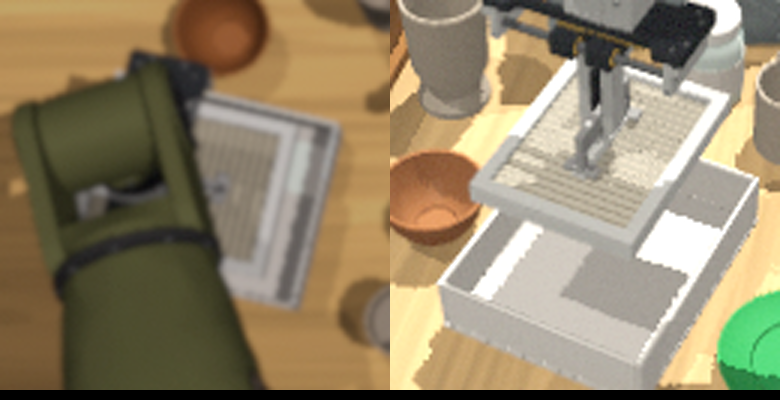

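The panel hangs level, dusty face up and square to the tub. It is about centred: the right edge gap in the top view is roughly 15–20 crop px, parallel to the wall. I'll lower it now.

```bash
python3 -m pendant '[[[0,0.002,0.012],[0,0,0.8],0],[[0,0,0.024],[0,0,0],0],[[0,0,0.025],[0,0,0],0],[[0,0,0.025],[0,0,0],0],[[0,0,0.024],[0,0,0],0],[[0,0,0.016],[0,0,0],0],[[0,0,0.008],[0,0,0],0],[[0,0,0],[0,0,0],0]]'
python3 -m pendant '[[[0,0,0.003],[0,0,0],0],[[0,0,0.003],[0,0,0],0],[[0,0,0.001],[0,0,0],0],[[0,0,0],[0,0,0],0]]'
```

```text
time_s: 13.98
ee_pos: [0.5381, 0.2069, 0.0642]
eef_rot: [-0.001, 0.789, 0.615, 0.002]
contact_force: [0.2, 0.4, -4.9]
grip_width: 0.081
grip_force: 45.0
time_s: 14.32
ee_pos: [0.5391, 0.2078, 0.0593]
eef_rot: [-0.001, 0.788, 0.615, 0.004]
contact_force: [0.0, 0.2, -4.6]
grip_width: 0.079
grip_force: 45.0
```

```bash
for i in 1; do python3 -m pendant '[[[0,0,0.002],[0,0,0],0],[[0,0,0.002],[0,0,0],0],[[0,0,0],[0,0,0],0]]'; python3 -m pendant '[[[0,0,0.001],[0,0,0],0],[[0,0,0.001],[0,0,0],0],[[0,0,0],[0,0,0],0]]'; done
python3 - <<'E'
from h import *
err([*T[:2],.0495],Rd(T[2]))
E
```

```text
time_s: 14.57
ee_pos: [0.5388, 0.2078, 0.0545]
eef_rot: [-0.001, 0.788, 0.615, 0.003]
contact_force: [0.4, 0.1, -4.6]
grip_width: 0.085
grip_force: 45.0
time_s: 14.82
ee_pos: [0.5389, 0.2078, 0.0526]
eef_rot: [-0.001, 0.788, 0.615, 0.003]
contact_force: [0.2, 0.2, -5.7]
grip_width: 0.082
grip_force: 45.0
shift mm [-0.1 -0.9  3.1] turn [ 0.2 -0.3 -0.1] t 14.82 F [ 0.2  0.2 -5.7] w 7.7 q [0.3  0.54 1.59 0.   1.   0.55]
```

```bash
python3 -m pendant '[[[0,0,0.001],[0,0,0],0],[[0,0,0.001],[0,0,0],0],[[0,0,0],[0,0,0],0]]';python3 -m pendant '[[[0,0,0.001],[0,0,0],0],[[0,0,0],[0,0,0],0]]'
```

```text
time_s: 15.07
ee_pos: [0.5389, 0.2079, 0.0506]
eef_rot: [-0.001, 0.788, 0.615, 0.003]
contact_force: [-0.3, 1.3, -5.2]
grip_width: 0.081
grip_force: 45.0
time_s: 15.23
ee_pos: [0.5391, 0.2079, 0.0502]
eef_rot: [-0.001, 0.788, 0.615, 0.004]
contact_force: [-0.8, -0.5, 0.8]
grip_width: 0.081
grip_force: 45.0
```

Floor contact: the weight is off the wrist (−5 → +0.8 N) at the expected height. I'll release and back out.

```bash
python3 -m pendant '[[[0,0,0],[0,0,0],0.0],[[0,0,0],[0,0,0],0.012],[[0,0,0],[0,0,0],0.02],[[0,0,0],[0,0,0],0.03],[[0,0,0],[0,0,0],0.04],[[0,0,0],[0,0,0],0.04],[[0,0,0],[0,0,0],0.04]]' 10
python3 -m pendant '[[[0,0,-0.01],[0,0,0],0.04],[[0,0,-0.02],[0,0,0],0.04],[[0,0,-0.03],[0,0,0],0.04],[[0,0,-0.03],[0,0,0],0.04],[[0,0,-0.04],[0,0,0],0.04],[[0.02,-0.02,-0.04],[0,0,0],0.04],[[0.03,-0.03,-0.03],[0,0,0],0.04],[[0.03,-0.03,0],[0,0,0],0.04]]'
python3 -m pendant '[[[0.03,-0.03,0],[0,0,0],0.04],[[0.03,-0.03,0],[0,0,0],0.04],[[0.03,-0.03,0],[0,0,0],0.04],[[0.02,-0.02,0],[0,0,0],0.04],[[0.01,0,0],[0,0,0],0.04],[[0,0,0],[0,0,0],0.04],[[0,0,0],[0,0,0],0.04]]'
python3 - <<'E'
from h import *
from bench import eyes
t=eyes.get_image("top")["pixels"][:,:,::-1]; s=eyes.get_image("side")["pixels"][:,:,::-1]
o=np.zeros((420,800,3),np.uint8)
a=cv2.resize(t[95:275,130:440],(400,232),interpolation=2); o[:232,:400]=cv2.convertScaleAbs(a,alpha=1.4)
b=cv2.resize(s[80:350,150:400],(389,420),interpolation=2); o[:,410:799]=b
cv2.imwrite("pics/end.png",o)
E
```

```text
time_s: 15.82
ee_pos: [0.539, 0.2079, 0.0499]
eef_rot: [-0.001, 0.788, 0.615, 0.003]
contact_force: [0.1, 0.2, 0.6]
grip_width: 0.411
grip_force: 0.0
time_s: 16.48
ee_pos: [0.488, 0.2929, 0.2447]
eef_rot: [0.0, 0.789, 0.614, 0.008]
contact_force: [0.2, 0.1, -0.4]
grip_width: 0.425
grip_force: 0.0
time_s: 17.07
ee_pos: [0.4103, 0.4334, 0.2388]
eef_rot: [-0.001, 0.788, 0.616, 0.003]
contact_force: [-0.7, 0.2, 0.2]
grip_width: 0.42
grip_force: 0.0
```

View pics/end.png

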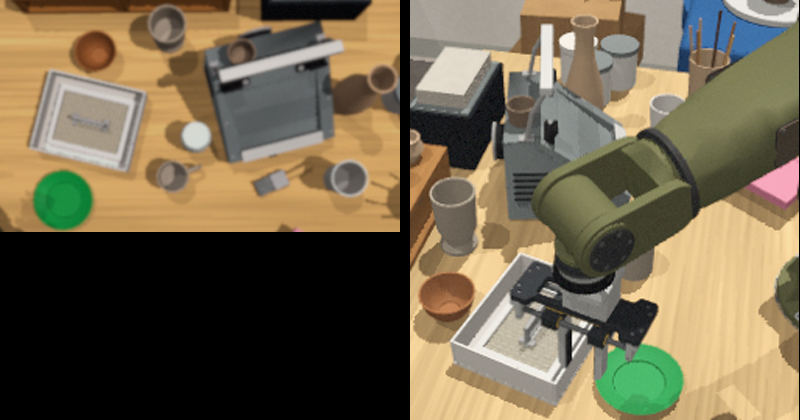

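The panel lies flat in the tub, handle up, at crop px (90,120). The extractor is empty, the tabs are aside, the bystanders stand where they were, and the arm is clear.

```bash
python3 -c "
from bench import bot
print(bot.sign_off())"
```

```text
the job is handed in; nothing more can be done
None
```

The job is handed in: the filter panel lies flat in the wash tub with its dusty face up, both tabs are turned aside, and none of the bystanders looked disturbed in the last pictures (about 17 s of the 64 s used).

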